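Set the depth stop of a bench punch with a gauge blade

TASK

Set the sheet stop of the bench punch with the long gauge: slide its blade flat into the gap under the punch's bridge, gently, feeling left and right for the channel between the hidden side guides, so that the tip pushes the stop back, until the gauge's shoulder is fully home against the bridge. Leave the gauge there, then turn the black wing handle on the stop clockwise by at least sixty degrees to lock it, without shifting the stop. Leave the short gauge, the cup and the brush alone.

Things in the scene. Friction and masses are not known exactly. Their poses are not given: they have to be found in the camera images.
- mouth (a point): Middle of the floor edge of the gap, on the front face of the bridge of the fixed grey bench punch, 20 mm above the table. x points into the gap (the way the blade goes in), y left across it, z up. The punch's flat bed is level with this point, 120 mm wide, from x = -60 to x = 190 mm.
- bridge_top (a point): Middle of the bridge's front edge, at the top; axes as mouth, 30.5 mm above it. The bridge covers x = 0 to 50 mm, 120 mm wide; parts on it rise 5.5 mm more. The gap is 6.5 mm high; its mouth is 66 mm wide, but from x = 12 to 44 mm two fixed hidden side guides leave a channel 45 mm wide, its middle up to 10 mm left or right of mouth's.
- long_gauge_grip (a point): Centre of the LONG gauge's black upright grip tab: 50 mm long (along the gauge), 14 mm thick, 36 mm high, this point 22 mm above the gauge's underside. x points along the gauge to its tip, y left, z up; shoulder face at x = +44 mm, tip at x = +144 mm. The steel gauge lies flat on the table, weighs about 0.26 kg.
- long_gauge_shoulder (a point): Long gauge: underside, middle of the shoulder's front face; axes as the grip. The shoulder is a cross-bar 64 mm wide, 12 mm long, 14 mm high; behind it a tang 63 mm long, 40 mm wide, 4 mm thick carries the grip tab. The gauge is flat underneath. Home, this point is at x = 0, z = 0 of mouth.
- long_gauge_tip (a point): Long gauge: underside, middle of the tip, 100 mm ahead of the shoulder's front face; axes as the grip. The blade is flat, 4 mm thick, 40 mm wide, with a square end.
- short_gauge_grip (a point): Same point (centre of the grip tab, x along the gauge to its tip) of the SHORT gauge, which is not to be used: like the long one but its blade is only 60 mm long. It lies on either side of the long one, about 70 to 210 mm away, turned up to 45 degrees to it.
- stop_face (a point): Lower middle of the stop's front face, 2 mm above the bed; x is the way it is pushed back (mouth's x). The stop is an aluminium angle 110 mm wide, face 12 mm thick and 22 mm high, foot 10 mm high reaching 58 mm back. It slides on two slots with about 5 N of friction and stays where left. Set, its face is 100 mm behind the bridge's front face.
- stop (a joint): How far the stop is pushed back, m: at 0 its face is 60 mm behind the bridge's front face, so it stands at 0.040 when set. Starts at 0 to 0.03; range 0 to 0.065.
- wing_grip (a point): Centre of the black wing handle on top of the stop, on its upright turning axis, 35 mm behind the stop's face and 67.5 mm above the table: a bar 64 mm long, 14 mm thick, 26 mm high. x points along the bar and turns with it; z up.
- wing (a joint): Angle of the wing handle, rad, growing as it turns clockwise seen from above. At 0 the bar lies along mouth's x. Starts loose at 0 to 0.25; locked above 1.0; range 0 to 1.4. About 0.06 N m of friction; it stays where left.
- cup_mid (a point): Middle (half-way up) of a black cup, 84 mm across the rim and 120 mm high, standing on the table: leave alone.
- brush: A glue brush with a wooden handle lying on the table beyond the punch: leave alone. Origin under its middle, x along it.
Mind the look-alikes: they are no part of the job. What is shaped like the part that bears long_gauge_grip but brown is not meant.

How it is judged:
By the outcome, as a careful person would: the job done as asked, in the order asked, and still so for the second after the job is handed in, with the robot touching nothing.
It also fails if it takes over 72 s, if anything falls off the work surface, if the arm or the gripper's body presses on something with over 40 N, if the wrist force passes 120 N, or if a joint passes its speed limit or range.

ROBOT

A 6-joint arm with a two-finger parallel gripper is mounted at the origin on the work surface. World frame = base frame: x ahead of the robot, y to its left, z up, the work surface at z = 0. Lengths are in m, angles in rad, forces in N, time in s.
With the tool pointing down it reaches from about 0.35 to 0.975 m from the base axis. Payload 4.9 kg.
Tool frame: the origin (TCP) lies midway between the tips of the shut fingers; the grasp point (between the pads) lies 19 mm behind it; y points along the fingers, z is the direction in which the jaws open and shut, and the axes are right-handed (so a half turn about y gives the same grasp; the last joint's range is limited). The gripper opens to 85 mm and grips with 20 to 120 N. Pads are 22 mm wide; open, the fingers measure 114 mm over their backs; the gripper's body (76 mm by 85 mm) begins 54 mm behind the grasp point. The pads swing forward as they close: fully open they stand 13 mm farther back than shut.
Start: joints at [-1.276, 0.053, 1.613, -0, 1.476, -0.119], TCP at [0.251, -0.572, 0.231] pointing down, gripper open.
Joint ranges: [-3.01, 3.01], [-1.01, 2.22], [0.06, 2.58], [-1.02, 4.17], [0.09, 2.62], [-3.14, 3.14]. Speed limits (rad/s): [2.57, 2.57, 3.14, 3.14, 3.14, 3.14].

INTERFACE

Orientations are given as a unit quaternion [w, x, y, z].
In Python, from plant import * gives the robot as it stands.
- The arm moves only by the shell command python3 -m crank 'ROWS'. ROWS is JSON, a list that holds one entry, the list of rows, each a list of 5 numbers: the gripper command: -1 is shut, 1 is fully open, values between are in proportion, then the shift along the tool's x, y, z in cm, then the turn about the tool's y in degrees. In form: [[[jaw, dx, dy, dz, twist], ...]]. A call has 1 to 8 rows; each row shifts and turns the commanded pose from where the row before left it, along the tool's axes as they then stand; what a row does not reach is not made up. A row lasts 1/8 s, in which the tool goes at most 62.5 mm and 10.7 degrees, less where a joint would pass 70% of its speed; a pose out of reach is approached as far as the arm can. A call with a gripper value outside its range is refused whole. The fingers move at their own pace and stop on an object; the grip force is fixed at half the most. Time passes only in rows, so rows that do not move let the fingers close. It gives the time, the measured TCP pose, the force and the opening at its end, in the units of the state.
- state(): the state, without advancing time (a new reading comes with each control period).
- grab_frame(name): name is "side" or "top"; returns a dict with "frame" (420x560x3 uint8, red, green, blue), "fx", "fy", "cx", "cy" (pixels), "pose" (4x4, takes a point from camera to world coordinates). Camera axes: x right, y up, looking along -z (the intrinsics and any distortion apply to the point x, -y, -z); pixel columns grow to the right and rows downward; lengths in m; the calibration is good to about 2 mm. A picture is of the moment at which its call begins. There is no depth.
- job_done(): hands the job in, once; it reports no verdict.
The state is a dict: "time": time; "joint_pos": joint angles; "joint_vel": joint speeds; "joint_efforts": joint torques, N m; "tool_pos": TCP position; "tool_rot": TCP orientation; "contact_force": force on the tool from outside, world axes, zero at the start; "ft_torque": the same for the moment, N m; "gripper_width": opening from 0.0 (shut) to 1.0 (fully open).
Only numpy, scipy, OpenCV 4.12 (cv2) and the standard library are available. Lean on these libraries where they do the work, as an engineer would, in place of code of your own. Each camera call takes 0.05 s, during which the arm holds its last target.

## Working session

There is one attempt and no reset: what is moved stays moved. The work goes in short steps, Python scripts to look and compute and a shell command to move; the robot and the scene stay as the last step left them, time stands still between calls to the robot, and variables do not carry over. Pictures are saved under pics/ and viewed, and the job is handed in when it is done.

```bash
ls; mkdir -p pics; python3 - <<'E'
from plant import *
import cv2,numpy as np
for n in("side","top"):
    f=grab_frame(n); cv2.imwrite(f"pics/{n}0.png",cv2.cvtColor(f["frame"],cv2.COLOR_RGB2BGR))
    print(n,{k:v for k,v in f.items() if k!="frame"})
print(state())
E
```

```text
pics
side {'fx': 485.7675739101136, 'fy': 485.7675739101136, 'cx': 281.7787700287143, 'cy': 207.87986127435911, 'pose': array([[-0.99208906,  0.06695707, -0.10618871,  0.4120322 ],
       [-0.12479025, -0.61807208,  0.77615353,  0.77163912],
       [-0.01366331,  0.78326474,  0.62153814,  0.75605084],
       [ 0.        ,  0.        ,  0.        ,  1.        ]])}
top {'fx': 467.61925727121286, 'fy': 467.61925727121286, 'cx': 278.8652988899744, 'cy': 208.01638833097508, 'pose': array([[-0.00547049,  0.99753175, -0.0700034 ,  0.45963333],
       [-0.99987338, -0.00441038,  0.01528931, -0.0689743 ],
       [ 0.01494283,  0.07007818,  0.99742958,  1.1625189 ],
       [ 0.        ,  0.        ,  0.        ,  1.        ]])}
{'time': 0.1, 'joint_pos': array([-1.27599097e+00,  5.33172994e-02,  1.61419142e+00, -7.50014549e-06,
        1.47600500e+00, -1.18990812e-01]), 'joint_vel': array([ 0.00105356, -0.00304936, -0.00446565,  0.00166536,  0.00027838,
        0.00058937]), 'joint_efforts': array([ 3.88805056e-04, -3.94899631e+01, -3.71366215e+01, -6.62229490e-05,
        3.84962172e-03, -1.74654659e-06]), 'tool_pos': array([ 0.25113893, -0.57168988,  0.23014881]), 'tool_rot': array([ 0.14519543, -0.14531995,  0.69270217, -0.69134948]), 'contact_force': array([ 0.22283588, -0.1111385 , -1.30569174]), 'ft_torque': array([-0.0416658 ,  0.01963078, -0.01005155]), 'gripper_width': 0.998322952450112}
```

View pics/side0.png

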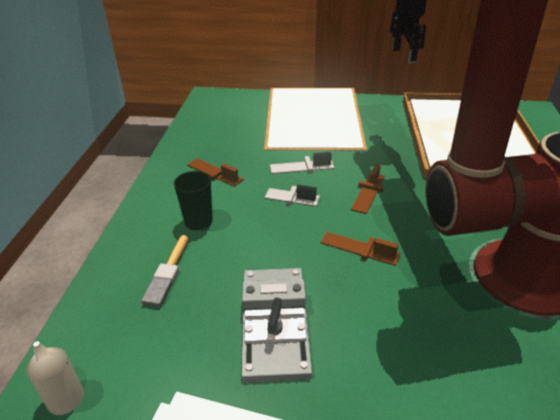

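View pics/top0.png

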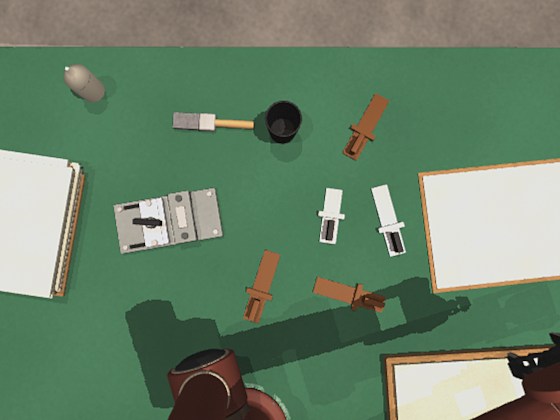

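Top view: the punch is at about (168,221) with its mouth facing right. The long gauge is at about (388,220) with its tip at (379,187), and the short gauge is at (330,215). I'll zoom in next.

```bash
cat > h.py <<'E'
from plant import *
import cv2,numpy as np
from scipy.spatial.transform import Rotation as R
def proj(f,P):
    P=np.atleast_2d(P); M=np.linalg.inv(f["pose"]); c=P@M[:3,:3].T+M[:3,3]
    return np.c_[f["cx"]+f["fx"]*c[:,0]/-c[:,2], f["cy"]-f["fy"]*c[:,1]/-c[:,2]]
def ray(f,uv,z):
    uv=np.atleast_2d(np.float64(uv)); d=np.c_[(uv[:,0]-f["cx"])/f["fx"],-(uv[:,1]-f["cy"])/f["fy"],-np.ones(len(uv))]@f["pose"][:3,:3].T
    o=f["pose"][:3,3]; return o+d*((z-o[2])/d[:,2])[:,None]
def crop(f,x0,y0,x1,y1,s,name,pts=None):
    im=cv2.cvtColor(f["frame"],cv2.COLOR_RGB2BGR)[y0:y1,x0:x1]
    im=cv2.resize(im,None,fx=s,fy=s,interpolation=cv2.INTER_CUBIC)
    if pts is not None:
        for p in pts: cv2.circle(im,(int((p[0]+.5-x0)*s),int((p[1]+.5-y0)*s)),2,(0,0,255),-1)
    cv2.imwrite("pics/"+name,im)
def tool(s=None):
    s=s or state(); q=s["tool_rot"]; return s["tool_pos"],R.from_quat([q[1],q[2],q[3],q[0]]).as_matrix()
E
python3 - <<'E'
from h import *
f=grab_frame("top")
crop(f,310,175,410,265,8,"tg.png"); crop(f,105,180,230,260,6,"tp.png")
s=grab_frame("side"); crop(s,230,255,330,385,4,"sp.png"); crop(s,255,140,345,210,8,"sg.png")
E
```

```text
(no output)
```

View pics/tg.png

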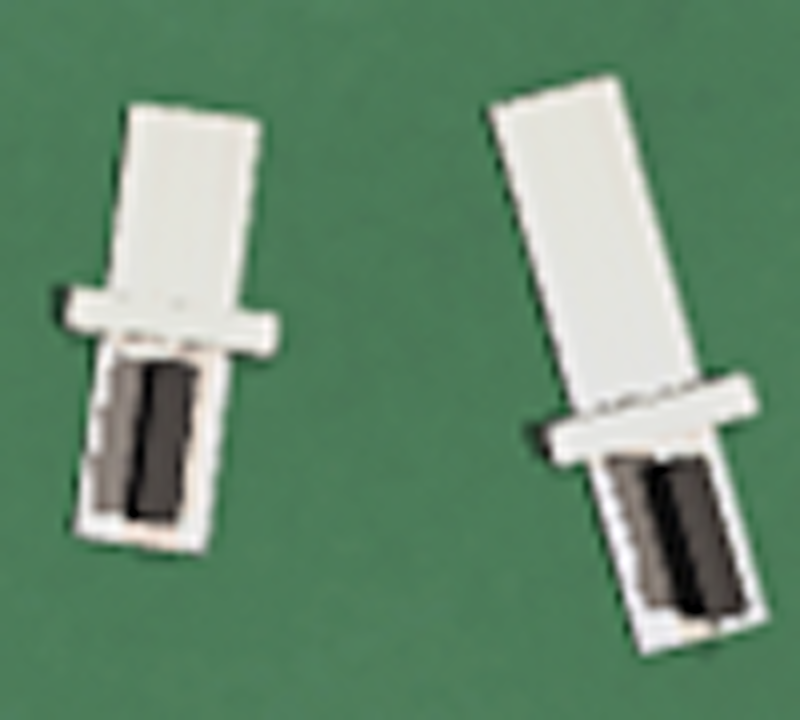

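View pics/tp.png

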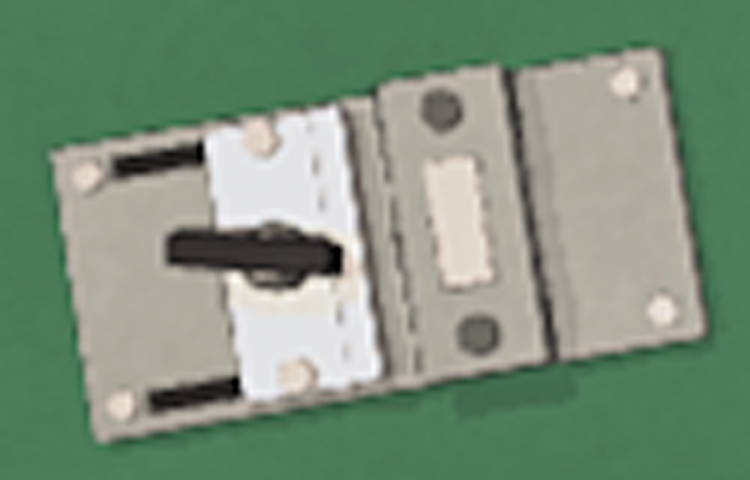

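View pics/sp.png

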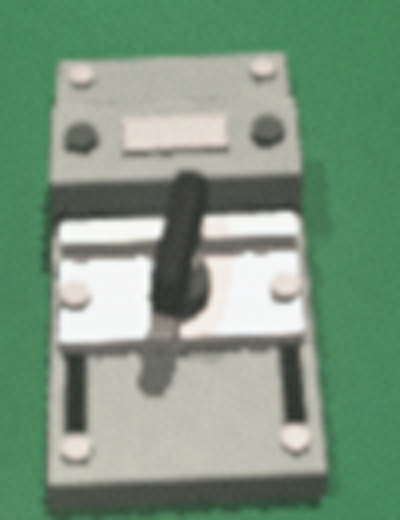

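View pics/sg.png

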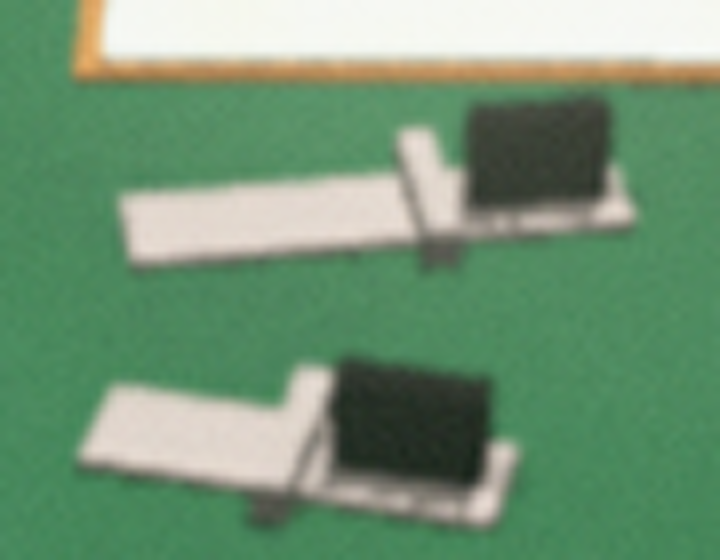

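```bash
python3 - <<'E'
from h import *
f=grab_frame("top"); s=grab_frame("side")
g=lambda p,x0,y0,k: (np.float64(p)+.5)/k-.5+[x0,y0]
tg=lambda p:g(p,310,175,8); tp=lambda p:g(p,105,180,6); sp=lambda p:g(p,230,255,4); sg=lambda p:g(p,255,140,8)
def gauge(tip,tail,L):
    t,b=tip.mean(0)[:2],tail.mean(0)[:2]; d=t-b; l=np.linalg.norm(d); d/=l
    return "len",l,"tip",t,"yaw",np.degrees(np.arctan2(d[1],d[0])),"grip",(t+b)/2+d*((L+75)/2-(L+44))
T=ray(f,tg([[492,107],[616,78]]),.004);B=ray(f,tg([[643,655],[768,622]]),.004); print(gauge(T,B,100))
T=ray(s,sg([[120,193],[132,265]]),.004);B=ray(s,sg([[618,165],[636,220]]),.004); print("side",gauge(T,B,100))
T=ray(f,tg([[132,105],[260,122]]),.004);B=ray(f,tg([[75,537],[207,550]]),.004); print("short",gauge(T,B,60))
def punch(fr,fl,br,bl):
    x=((fr+fl)-(br+bl))[0,:2]; print("len",np.linalg.norm(x)/2,"w",np.linalg.norm(fl-fr),np.linalg.norm(bl-br)); x/=np.linalg.norm(x)
    c=(fr+fl+br+bl)[0,:2]/4; print("yaw of x",np.degrees(np.arctan2(-x[1],-x[0])),"ctr",c,"mouth",c+x*.065)
r=lambda p:ray(f,tp([p]),.02)
punch(r((660,48)),r((707,335)),r((52,155)),r((98,440)))
q=lambda p:ray(s,sp([p]),.02)
print(q((47,485)),q((327,470)), "top", r((52,155)),r((98,440)))
br=ray(f,tp([[507,65],[552,360]]),.0505); print("bridge top",br, br.mean(0))
brs=ray(s,sp([[50,187],[302,178]]),.0505); print("side bridge back top edge",brs,"exp mouth+50x")
# stop foot/top face
st=ray(f,tp([[343,105],[382,378]]),.042); print("stop face front top",st, st.mean(0))
w=ray(f,tp([[166,247],[342,256]]),.0805); print("wing",w,w.mean(0))
ws=ray(s,sp([[190,172],[165,305]]),.0805); print("wing side", ws)
E
```

```text
('len', np.float64(0.1756172549277708), 'tip', array([ 0.59470472, -0.33694655]), 'yaw', np.float64(14.362393371644218), 'grip', array([-54.22451886, -14.3737842 ]))
side ('len', np.float64(0.17652556819393259), 'tip', array([ 0.59441011, -0.34037868]), 'yaw', np.float64(13.434016100230831), 'grip', array([-54.4454914 , -13.48726906]))
short ('len', np.float64(0.13499632560904998), 'tip', array([ 0.58853041, -0.22475752]), 'yaw', np.float64(-8.042088156272913), 'grip', array([-35.61934718,   4.89105344]))
len 0.2493097909475336 w 0.1188164366320778 0.11725417718230474
yaw of x 99.6734057574236 ctr [0.51119535 0.18399661] mouth [0.52211742 0.1199208 ]
[[0.54874887 0.31575923 0.02      ]] [[0.43120063 0.29478667 0.02      ]] top [[0.54795728 0.3172199  0.02      ]] [[0.43254144 0.29653831 0.02      ]]
bridge top [[0.58067913 0.12777769 0.0505    ]
 [0.46364734 0.10914696 0.0505    ]] [0.52216324 0.11846233 0.0505    ]
side bridge back top edge [[0.57148758 0.17969137 0.0505    ]
 [0.45415629 0.1607951  0.0505    ]] exp mouth+50x
stop face front top [[0.56579153 0.19449965 0.042     ]
 [0.45691459 0.17776803 0.042     ]] [0.51135306 0.18613384 0.042     ]
wing [[0.5076496  0.25252746 0.0805    ]
 [0.50386278 0.1851295  0.0805    ]] [0.50575619 0.21882848 0.0805    ]
wing side [[0.50314111 0.18898025 0.0805    ]
 [0.50394434 0.26316748 0.0805    ]]
```

```bash
cat >> h.py <<'E'
def plan(xyz,zyaw=None):
    """print shift (cm, tool axes) and twist (deg) to take the TCP to xyz and tool z to heading zyaw (mod 180)"""
    p,Rm=tool(); d=Rm.T@(np.array(xyz)-p)*100
    cur=np.degrees(np.arctan2(Rm[1,2],Rm[0,2]))
    print("tool yaw(z)",round(cur,2),"tcp",p.round(4),"down",Rm[:,1].round(3),"shift cm (current axes)",d.round(2))
    if zyaw is not None:
        t=-(zyaw-cur); print("twist",round((t+90)%180-90,2), "raw",round((t+180)%360-180,2),"j6",state()["joint_pos"][5].round(3))
E
python3 - <<'E'
from h import *
print(tool()[1].round(3))
plan([.455,-.3735,.10],104)
E
```

```text
[[-0.916 -0.     0.402]
 [-0.402  0.001 -0.916]
 [-0.    -1.    -0.001]]
tool yaw(z) -66.29 tcp [ 0.2512 -0.572   0.2309] down [-0.     0.001 -1.   ] shift cm (current axes) [-26.64  13.1   -9.97]
twist 9.71 raw -170.29 j6 -0.119
```

```bash
python3 -m crank '[[[1,-4.44,2.0,-1.66,0],[1,-4.44,2.0,-1.66,0],[1,-4.44,2.0,-1.66,0],[1,-4.44,2.0,-1.66,0],[1,-4.44,2.0,-1.66,0],[1,-4.44,2.0,-1.66,0],[1,0,0,0,9.7],[1,0,0,0,0]]]'
python3 - <<'E'
from h import *
plan([.455,-.3735,.010],104)
f=grab_frame("top"); crop(f,310,160,430,280,6,"t1.png")
f=grab_frame("side"); crop(f,240,90,400,210,5,"s1.png")
E
```

```text
time: 1.3
tool_pos: [0.4554, -0.3734, 0.111]
tool_rot: [0.087, -0.087, 0.702, -0.702]
contact_force: [-0.3, 0.2, 0.4]
gripper_width: 1.001
tool yaw(z) -75.82 tcp [ 0.4554 -0.3734  0.111 ] down [-0.  0. -1.] shift cm (current axes) [4.00e-02 1.01e+01 1.00e-02]
twist 0.18 raw -179.82 j6 0.51
```

View pics/t1.png

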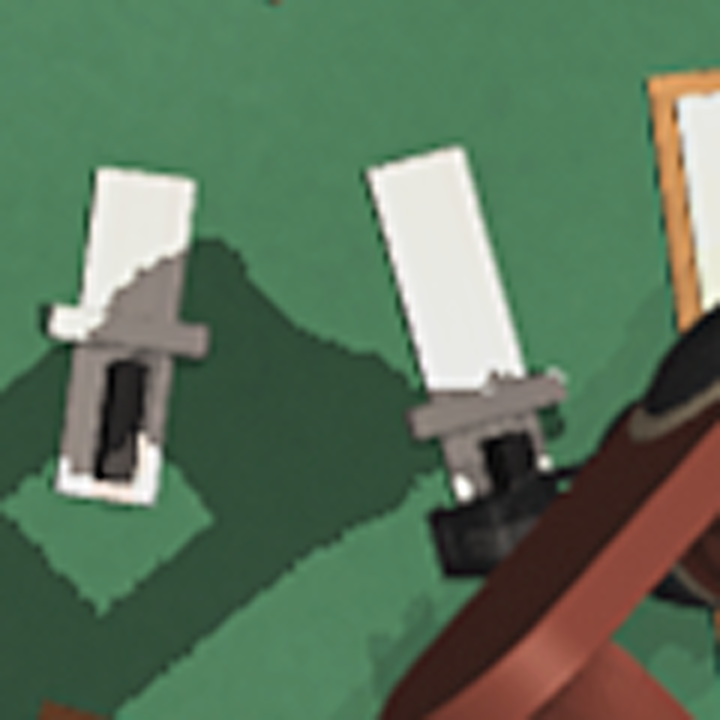

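View pics/s1.png

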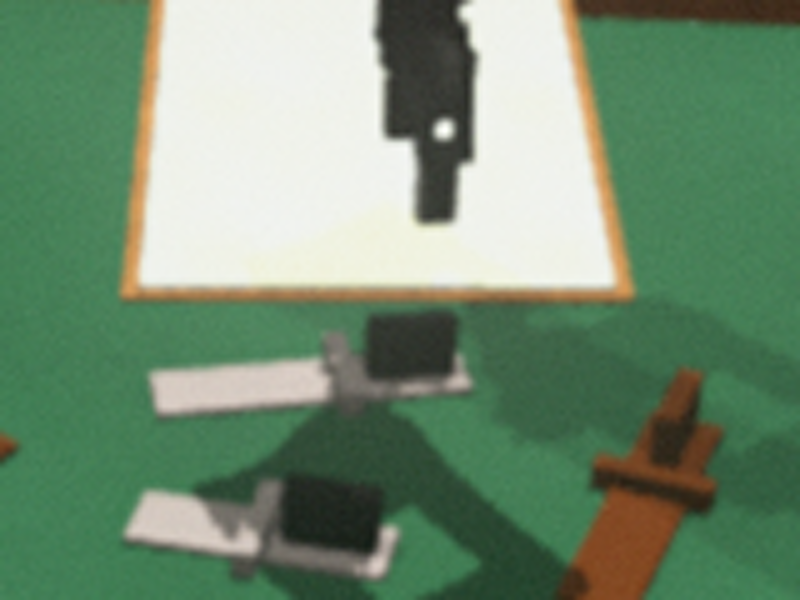

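The gripper stands over the long gauge's tab and is in line with it (top view, around (510,490) in the crop). I'll descend and grip.

```bash
python3 -m crank '[[[1,0,4,0,0],[1,0,4,0,0],[1,0,2.1,0,0],[1,0,0,0,0],[-1,0,0,0,0],[-1,0,0,0,0],[-1,0,0,0,0],[-1,0,0,0,0]]]'
python3 -m crank '[[[-1,0,0,0,0],[-1,0,0,0,0]]]'
python3 - <<'E'
from h import *
plan([.455,-.3735,.010],104)
f=grab_frame("side"); crop(f,240,90,400,210,5,"s2.png")
E
```

```text
time: 2.4
tool_pos: [0.4555, -0.374, 0.0112]
tool_rot: [-0.086, 0.086, -0.702, 0.702]
contact_force: [-4.1, 3.5, 8.8]
gripper_width: 0.155
time: 2.65
tool_pos: [0.4556, -0.3743, 0.0111]
tool_rot: [-0.087, 0.086, -0.702, 0.702]
contact_force: [0.3, 0.4, 5.2]
gripper_width: 0.154
tool yaw(z) -75.99 tcp [ 0.4556 -0.3743  0.0111] down [ 0.001 -0.001 -1.   ] shift cm (current axes) [ 0.04  0.11 -0.09]
twist 0.01 raw -179.99 j6 0.512
```

View pics/s2.png

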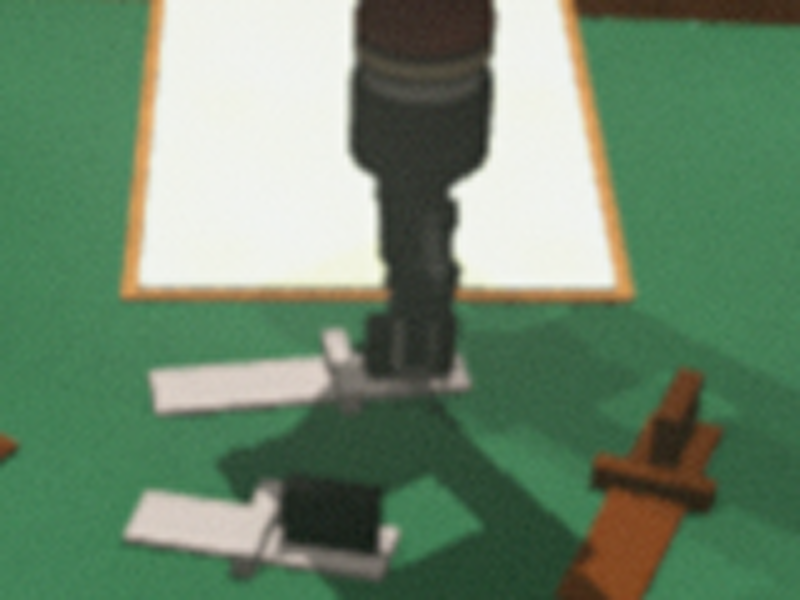

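```bash
python3 -m crank '[[[-1,0,-1,0,0],[-1,0,-3,0,0],[-1,0,-4,0,0],[-1,0,-4,0,0],[-1,0,-2,0,0],[-1,0,0,0,0]]]'
python3 - <<'E'
from h import *
plan([.548,-.038,.151],9.4)
f=grab_frame("side"); crop(f,200,40,420,210,3.6,"s3.png")
E
```

```text
time: 3.45
tool_pos: [0.4556, -0.3744, 0.1515]
tool_rot: [-0.087, 0.086, -0.701, 0.703]
contact_force: [-0.3, 0.1, -3.1]
gripper_width: 0.153
tool yaw(z) -75.99 tcp [ 0.4556 -0.3744  0.1515] down [ 0.002 -0.002 -1.   ] shift cm (current axes) [-17.11  -0.   -30.41]
twist -85.39 raw -85.39 j6 0.512
```

View pics/s3.png

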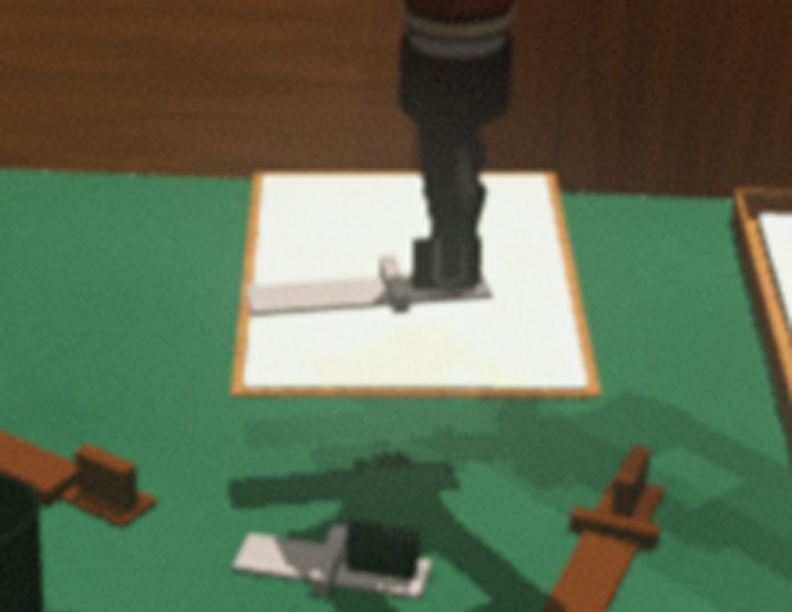

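```bash
python3 -m crank '[[[-1,-2.0,0,-3.6,0],[-1,-2.6,0,-4.2,0],[-1,-2.6,0,-4.3,0],[-1,-2.6,0,-4.3,0],[-1,-2.6,0,-4.3,0],[-1,-2.6,0,-4.2,0],[-1,-2.1,0,-3.8,0],[-1,0,0,0,0]]]'
python3 -m crank '[[[-1,0,0,0,-10.6],[-1,0,0,0,-10.6],[-1,0,0,0,-10.6],[-1,0,0,0,-10.6],[-1,0,0,0,-10.6],[-1,0,0,0,-10.6],[-1,0,0,0,-10.6],[-1,0,0,0,-10.6]]]'
python3 -m crank '[[[-1,0,0,0,-0.6],[-1,0,0,0,0]]]'
python3 - <<'E'
from h import *
plan([.5507,-.0526,.051],9.4)
f=grab_frame("side"); cv2.imwrite("pics/s4.png",f["frame"][:,:,::-1])
f=grab_frame("top"); cv2.imwrite("pics/t4.png",f["frame"][:,:,::-1])
E
```

```text
time: 4.5
tool_pos: [0.5503, -0.0512, 0.1472]
tool_rot: [0.086, -0.089, 0.702, -0.701]
contact_force: [-0.6, -0.0, -3.6]
gripper_width: 0.153
time: 5.5
tool_pos: [0.5502, -0.055, 0.148]
tool_rot: [-0.537, 0.539, -0.46, 0.458]
contact_force: [-0.3, -0.3, -1.4]
gripper_width: 0.151
time: 5.75
tool_pos: [0.551, -0.0545, 0.1492]
tool_rot: [-0.538, 0.539, -0.459, 0.458]
contact_force: [-0.4, -0.4, -2.8]
gripper_width: 0.153
tool yaw(z) 9.23 tcp [ 0.551  -0.0545  0.1492] down [-0.002  0.    -1.   ] shift cm (current axes) [-0.19  9.82  0.02]
twist -0.17 raw -0.17 j6 -0.394
```

View pics/s4.png

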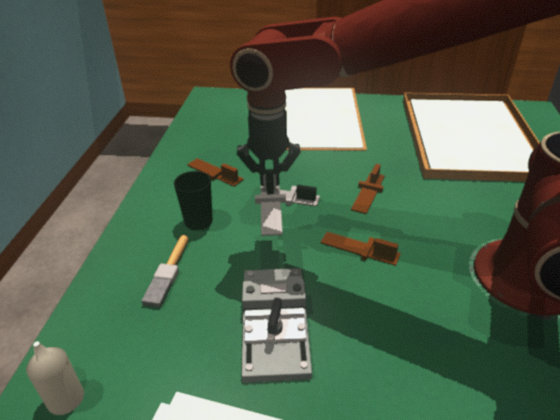

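View pics/t4.png

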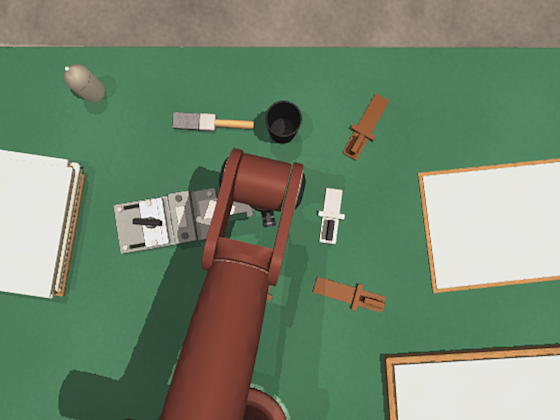

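```bash
python3 -m crank '[[[-1,0,2,0,0],[-1,0,4,0,0],[-1,0,3,0,0],[-1,0,1.8,0,0],[-1,0,0.5,0,0],[-1,0,0,0,0]]]'
python3 - <<'E'
from h import *
plan([.5507,-.0526,.036],9.4)
f=grab_frame("side"); 
crop(f,230,190,320,300,5,"s5.png")
f=grab_frame("top"); crop(f,160,175,290,255,6,"t5.png")
E
```

```text
time: 6.6
tool_pos: [0.5521, -0.0541, 0.0377]
tool_rot: [0.539, -0.539, 0.457, -0.458]
contact_force: [0.2, -0.4, -2.2]
gripper_width: 0.15
tool yaw(z) 9.4 tcp [ 0.5521 -0.0541  0.0377] down [ 0.001 -0.    -1.   ] shift cm (current axes) [-0.17  0.17 -0.11]
twist 0.0 raw 0.0 j6 -0.396
```

View pics/s5.png

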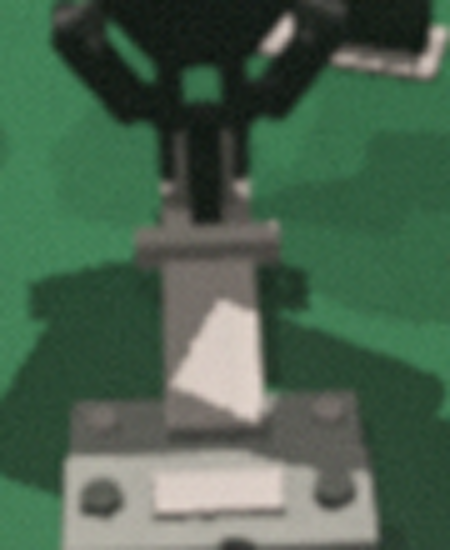

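View pics/t5.png

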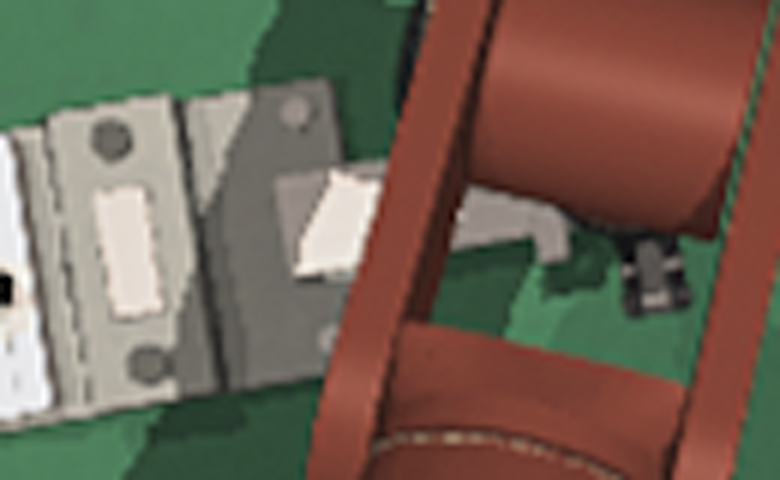

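```bash
python3 - <<'E'
from h import *
f=grab_frame("top");s=grab_frame("side")
g=lambda p,x0,y0,k: (np.float64(p)+.5)/k-.5+[x0,y0]
T=ray(f,g([[277,178],[296,277]],160,175,6),.0305); E=ray(f,g([[178,98],[224,390]],160,175,6),.0505)
Ts=ray(s,g([[165,427],[268,423]],230,190,5),.0305)
a=np.radians(99.4); X=np.array([np.cos(a),np.sin(a)]);Y=np.array([-X[1],X[0]]); m=np.array([.522,.119])
for n,P in(("tip",T),("bridge",E),("tipside",Ts)):
    c=P.mean(0)[:2]-m; d=(P[1]-P[0])[:2]; print(n,P[:,:2].round(4).tolist(),"in mouth",(c@X*1e3).round(1),(c@Y*1e3).round(1),"edge ang",np.degrees(np.arctan2(d[1],d[0])).round(1))
p,_=tool(); c=p[:2]-m; print("tcp in mouth",c@X*1e3,c@Y*1e3)
E
```

```text
tip [[0.549, 0.0908], [0.509, 0.0829]] in mouth -32.9 -1.7 edge ang -168.9
bridge [[0.5795, 0.1274], [0.4636, 0.1084]] in mouth -1.0 0.6 edge ang -170.7
tipside [[0.5475, 0.0893], [0.5058, 0.0823]] in mouth -33.5 0.9 edge ang -170.5
tcp in mouth -175.99042470837963 -1.9872163057477592
```

```bash
python3 -m crank '[[[-1,0,0.4,0,0],[-1,0,0.1,0,0],[-1,0,0,0,0]]]'
python3 -m crank '[[[-1,0,0.1,0,0],[-1,0,0,0,0]]]'
```

```text
time: 7.18
tool_pos: [0.5514, -0.054, 0.0321]
tool_rot: [-0.539, 0.539, -0.457, 0.457]
contact_force: [0.3, -0.4, -2.3]
gripper_width: 0.153
time: 7.42
tool_pos: [0.5516, -0.0541, 0.0313]
tool_rot: [0.539, -0.539, 0.457, -0.457]
contact_force: [-0.3, 0.6, -3.5]
gripper_width: 0.15
```

```bash
python3 -m crank '[[[-1,0,0.05,0,0],[-1,0,0,0,0]]]'
python3 -m crank '[[[-1,0,0.05,0,0],[-1,0,0,0,0]]]'
```

```text
time: 7.68
tool_pos: [0.5517, -0.0541, 0.031]
tool_rot: [0.539, -0.539, 0.457, -0.457]
contact_force: [-0.6, -0.0, -1.6]
gripper_width: 0.156
time: 7.92
tool_pos: [0.5518, -0.0542, 0.0307]
tool_rot: [0.539, -0.539, 0.457, -0.457]
contact_force: [0.2, -0.7, 0.3]
gripper_width: 0.151
```

```bash
python3 -m crank '[[[-1,-0.5,0,0,0],[-1,-0.7,0,0,0],[-1,-0.7,0,0,0],[-1,-0.5,0,0,0],[-1,0,0,0,0]]]'
python3 -m crank '[[[-1,-0.4,0,0,0],[-1,-0.4,0,0,0],[-1,-0.4,0,0,0],[-1,-0.3,0,0,0],[-1,0,0,0,0]]]'
python3 - <<'E'
from h import *
f=grab_frame("side"); 
crop(f,230,190,320,300,5,"s6.png")
f=grab_frame("top"); crop(f,130,175,260,255,6,"t6.png")
p,_=tool();a=np.radians(99.4); X=np.array([np.cos(a),np.sin(a)]);Y=np.array([-X[1],X[0]]); m=np.array([.522,.119]);c=p[:2]-m; print("tcp in mouth",c@X*1e3,c@Y*1e3)
E
```

```text
time: 8.55
tool_pos: [0.5479, -0.0295, 0.0306]
tool_rot: [0.54, -0.539, 0.457, -0.457]
contact_force: [0.9, 0.2, 2.5]
gripper_width: 0.152
time: 9.18
tool_pos: [0.5456, -0.0154, 0.0307]
tool_rot: [0.54, -0.539, 0.457, -0.457]
contact_force: [1.1, -2.5, 4.9]
gripper_width: 0.154
tcp in mouth -136.4273524087714 -1.2456628834792427
```

View pics/s6.png

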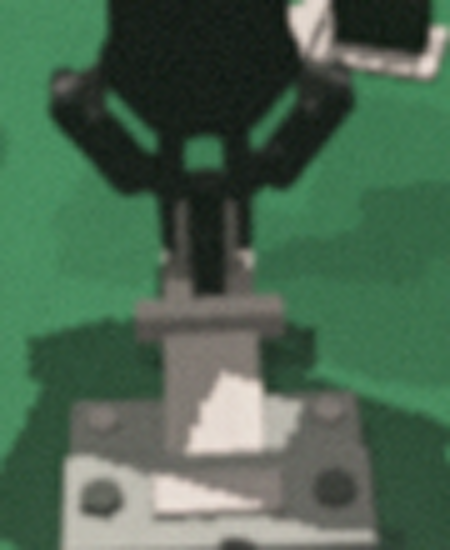

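View pics/t6.png

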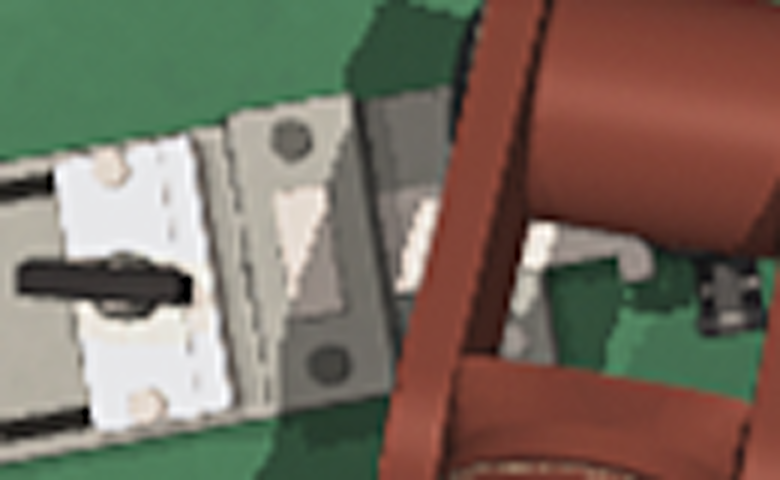

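The blade has entered the gap: the tip is about 6 mm under the bridge and the blade runs straight. Now I'll feel for the channel.

```bash
python3 -m crank '[[[-1,-0.2,-0.04,0,0],[-1,-0.2,0,0,0],[-1,0,0,0,0]]]'
python3 -m crank '[[[-1,-0.2,0,0,0],[-1,-0.1,0,0,0],[-1,0,0,0,0]]]'
```

```text
time: 9.65
tool_pos: [0.5446, -0.0115, 0.0308]
tool_rot: [0.539, -0.539, 0.457, -0.457]
contact_force: [0.2, -3.9, 5.6]
gripper_width: 0.155
time: 10.02
tool_pos: [0.5443, -0.0088, 0.0309]
tool_rot: [0.539, -0.539, 0.457, -0.458]
contact_force: [1.4, -5.1, 5.2]
gripper_width: 0.155
```

```bash
python3 -m crank '[[[-1,0,-0.05,0,0],[-1,0,0,0,0]]]'
python3 -m crank '[[[-1,-0.1,0,0,0],[-1,-0.1,0,0,0],[-1,0,0,0,0]]]'
```

```text
time: 10.28
tool_pos: [0.544, -0.0085, 0.0309]
tool_rot: [0.539, -0.539, 0.458, -0.457]
contact_force: [2.3, -2.4, 2.2]
gripper_width: 0.152
time: 10.65
tool_pos: [0.5436, -0.0065, 0.031]
tool_rot: [0.539, -0.539, 0.457, -0.457]
contact_force: [1.5, -3.3, 1.0]
gripper_width: 0.153
```

```bash
python3 -m crank '[[[-1,-0.1,0,0,0],[-1,-0.1,0,0,0],[-1,0,0,0,0]]]'
python3 -m crank '[[[-1,-0.1,0,0,0],[-1,-0.1,0,0,0],[-1,0,0,0,0]]]'
```

```text
time: 11.02
tool_pos: [0.5433, -0.0045, 0.031]
tool_rot: [0.539, -0.539, 0.457, -0.457]
contact_force: [2.0, -2.3, 1.4]
gripper_width: 0.155
time: 11.4
tool_pos: [0.543, -0.0026, 0.0311]
tool_rot: [0.539, -0.539, 0.457, -0.457]
contact_force: [1.8, -1.9, 1.1]
gripper_width: 0.154
```

```bash
python3 -m crank '[[[-1,-0.15,0,0,0],[-1,-0.15,0,0,0],[-1,-0.15,0,0,0],[-1,0,0,0,0]]]'
python3 -m crank '[[[-1,-0.15,0,0,0],[-1,-0.15,0,0,0],[-1,-0.15,0,0,0],[-1,0,0,0,0]]]'
python3 - <<'E'
from h import *
f=grab_frame("side"); 
crop(f,230,190,320,300,5,"s7.png")
p,_=tool();a=np.radians(99.4); X=np.array([np.cos(a),np.sin(a)]);Y=np.array([-X[1],X[0]]); m=np.array([.522,.119]);c=p[:2]-m; print("tcp in mouth",c@X*1e3,c@Y*1e3, state()["ft_torque"])
E
```

```text
time: 11.9
tool_pos: [0.5422, 0.002, 0.0311]
tool_rot: [0.539, -0.539, 0.457, -0.457]
contact_force: [2.2, -1.9, 0.5]
gripper_width: 0.149
time: 12.4
tool_pos: [0.5415, 0.0064, 0.0311]
tool_rot: [0.539, -0.539, 0.457, -0.457]
contact_force: [1.3, -1.0, 0.8]
gripper_width: 0.158
tcp in mouth -114.28597781612703 -0.854346417850139 [-0.14513711 -0.29421399 -0.16943242]
```

View pics/s7.png

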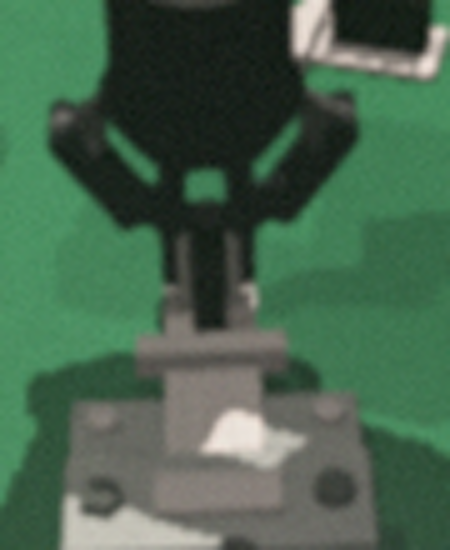

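```bash
python3 -m crank '[[[-1,-0.2,0,0,0],[-1,-0.2,0,0,0],[-1,-0.2,0,0,0],[-1,-0.2,0,0,0],[-1,-0.2,0,0,0],[-1,0,0,0,0]]]'
python3 -m crank '[[[-1,-0.2,0,0,0],[-1,-0.2,0,0,0],[-1,-0.2,0,0,0],[-1,-0.2,0,0,0],[-1,-0.2,0,0,0],[-1,0,0,0,0]]]'
```

```text
time: 13.2
tool_pos: [0.5399, 0.0164, 0.0311]
tool_rot: [0.539, -0.539, 0.457, -0.457]
contact_force: [0.9, -0.3, 0.9]
gripper_width: 0.155
time: 13.95
tool_pos: [0.5382, 0.0262, 0.0312]
tool_rot: [0.539, -0.539, 0.457, -0.457]
contact_force: [1.5, -0.1, -1.1]
gripper_width: 0.155
```

```bash
python3 -m crank '[[[-1,-0.2,0,0,0],[-1,-0.2,0,0,0],[-1,-0.2,0,0,0],[-1,-0.2,0,0,0],[-1,-0.2,0,0,0],[-1,0,0,0,0]]]'
python3 - <<'E'
from h import *
f=grab_frame("side"); 
crop(f,230,190,330,310,5,"s8.png")
f=grab_frame("top"); crop(f,110,175,240,255,6,"t8.png")
p,_=tool();a=np.radians(99.4); X=np.array([np.cos(a),np.sin(a)]);Y=np.array([-X[1],X[0]]); m=np.array([.522,.119]);c=p[:2]-m; print("tcp in mouth",c@X*1e3,c@Y*1e3, state()["ft_torque"])
E
```

```text
time: 14.7
tool_pos: [0.5366, 0.0361, 0.0312]
tool_rot: [0.539, -0.539, 0.457, -0.457]
contact_force: [0.9, -0.9, -0.7]
gripper_width: 0.154
tcp in mouth -84.21738087410822 -0.8688720223980189 [ 0.12283643 -0.16304838 -0.07227135]
```

View pics/s8.png

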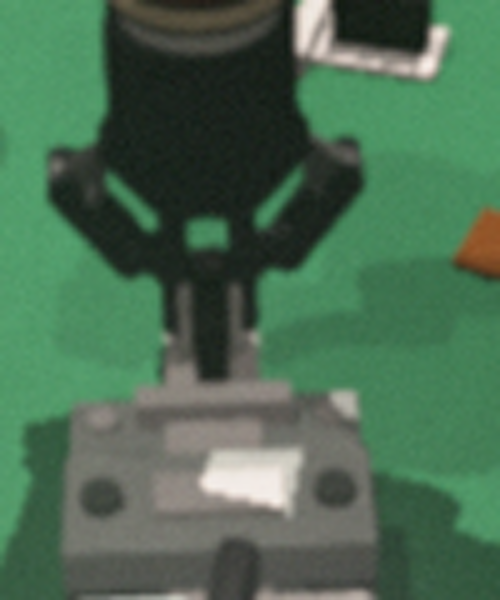

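View pics/t8.png

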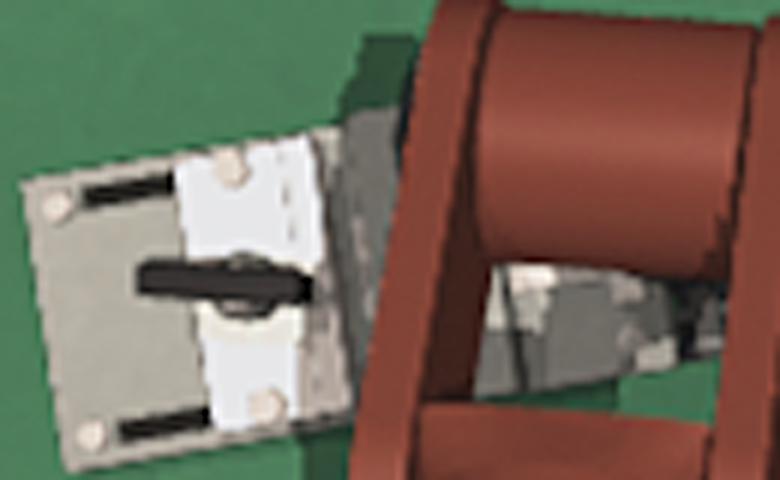

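```bash
python3 -m crank '[[[-1,-0.2,0,0,0],[-1,-0.2,0,0,0],[-1,-0.2,0,0,0],[-1,-0.2,0,0,0],[-1,-0.1,0,0,0],[-1,-0.1,0,0,0],[-1,0,0,0,0]]]'
python3 -m crank '[[[-1,-0.15,0,0,0],[-1,-0.15,0,0,0],[-1,-0.15,0,0,0],[-1,-0.15,0,0,0],[-1,-0.15,0,0,0],[-1,-0.15,0,0,0],[-1,0,0,0,0]]]'
python3 -m crank '[[[-1,-0.15,0,0,0],[-1,-0.15,0,0,0],[-1,-0.15,0,0,0],[-1,-0.15,0,0,0],[-1,-0.15,0,0,0],[-1,-0.15,0,0,0],[-1,0,0,0,0]]]'
python3 - <<'E'
from h import *
f=grab_frame("side"); 
crop(f,230,190,330,310,5,"s9.png")
p,_=tool();a=np.radians(99.4); X=np.array([np.cos(a),np.sin(a)]);Y=np.array([-X[1],X[0]]); m=np.array([.522,.119]);c=p[:2]-m; print("tcp in mouth",c@X*1e3,c@Y*1e3, state()["ft_torque"])
E
```

```text
time: 15.68
tool_pos: [0.5353, 0.0447, 0.0314]
tool_rot: [-0.539, 0.54, -0.457, 0.458]
contact_force: [1.1, -4.8, -0.8]
gripper_width: 0.154
time: 16.55
tool_pos: [0.5338, 0.0536, 0.0314]
tool_rot: [-0.539, 0.54, -0.457, 0.458]
contact_force: [0.2, -4.3, -1.0]
gripper_width: 0.155
time: 17.42
tool_pos: [0.5323, 0.0625, 0.0313]
tool_rot: [-0.539, 0.54, -0.457, 0.458]
contact_force: [1.0, -4.8, -1.2]
gripper_width: 0.155
tcp in mouth -57.43439417514505 -0.9076062222990255 [-0.7283591  -0.12959844 -0.11224326]
```

View pics/s9.png

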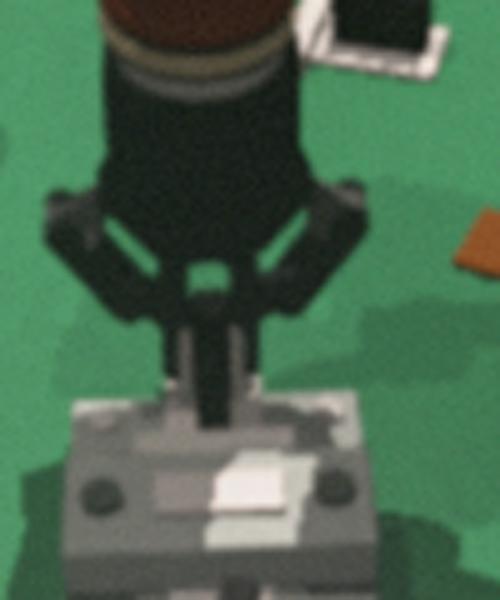

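```bash
python3 -m crank '[[[-1,-0.15,0,0,0],[-1,-0.15,0,0,0],[-1,-0.15,0,0,0],[-1,-0.15,0,0,0],[-1,-0.15,0,0,0],[-1,-0.1,0,0,0],[-1,-0.1,0,0,0],[-1,0,0,0,0]]]'
python3 -m crank '[[[-1,-0.07,0,0,0],[-1,-0.07,0,0,0],[-1,-0.06,0,0,0],[-1,0,0,0,0]]]'
```

```text
time: 18.48
tool_pos: [0.5307, 0.0718, 0.0314]
tool_rot: [-0.539, 0.54, -0.457, 0.458]
contact_force: [0.1, -5.0, -0.1]
gripper_width: 0.152
time: 18.98
tool_pos: [0.5304, 0.0737, 0.0314]
tool_rot: [-0.539, 0.54, -0.457, 0.458]
contact_force: [0.9, -5.0, -1.4]
gripper_width: 0.153
```

```bash
python3 -m crank '[[[-1,-0.05,0,0,0],[-1,-0.05,0,0,0],[-1,0,0,0,0]]]'; python3 -m crank '[[[-1,-0.05,0,0,0],[-1,-0.05,0,0,0],[-1,0,0,0,0]]]'
```

```text
time: 19.35
tool_pos: [0.5302, 0.0747, 0.0313]
tool_rot: [-0.539, 0.54, -0.457, 0.458]
contact_force: [1.7, -5.0, -1.1]
gripper_width: 0.153
time: 19.73
tool_pos: [0.5301, 0.0757, 0.0314]
tool_rot: [-0.539, 0.54, -0.457, 0.458]
contact_force: [0.8, -4.5, 0.3]
gripper_width: 0.155
```

```bash
python3 -m crank '[[[-1,-0.05,0,0,0],[-1,-0.05,0,0,0],[-1,0,0,0,0]]]'; python3 -m crank '[[[-1,-0.05,0,0,0],[-1,-0.05,0,0,0],[-1,0,0,0,0]]]'
```

```text
time: 20.1
tool_pos: [0.53, 0.0765, 0.0314]
tool_rot: [-0.539, 0.54, -0.457, 0.458]
contact_force: [0.5, -6.4, -0.7]
gripper_width: 0.153
time: 20.48
tool_pos: [0.5299, 0.0766, 0.0314]
tool_rot: [-0.538, 0.541, -0.456, 0.458]
contact_force: [1.4, -9.7, -0.5]
gripper_width: 0.153
```

```bash
python3 -m crank '[[[-1,-0.1,0,0,0],[-1,-0.1,0,0,0],[-1,0,0,0,0],[-1,0,0,0,0]]]'
python3 - <<'E'
from h import *
print(state()["ft_torque"]);plan([.53,.0766,.03],9.4)
f=grab_frame("side"); 
crop(f,230,220,320,320,6,"s10.png")
f=grab_frame("top"); crop(f,110,175,240,255,6,"t10.png")
E
```

```text
time: 20.98
tool_pos: [0.5299, 0.0766, 0.0316]
tool_rot: [-0.537, 0.541, -0.455, 0.459]
contact_force: [0.6, -17.1, 0.3]
gripper_width: 0.153
[-2.36359242 -0.18743901 -0.04591505]
tool yaw(z) 9.44 tcp [0.5299 0.0766 0.0316] down [ 0.001 -0.008 -1.   ] shift cm (current axes) [-0.    0.16  0.01]
twist 0.04 raw 0.04 j6 -0.152
```

View pics/s10.png

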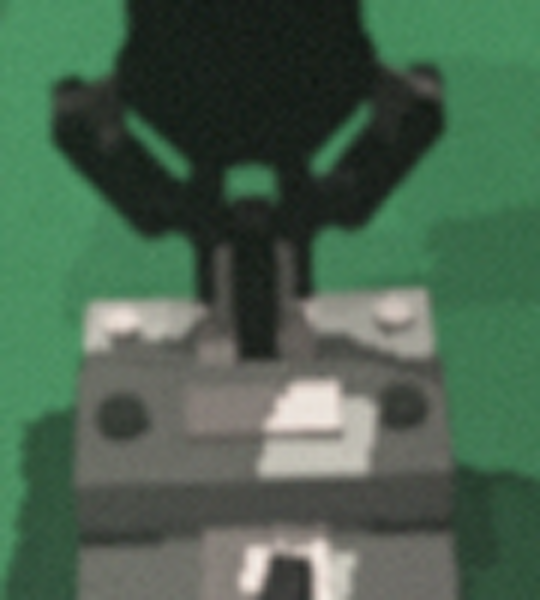

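View pics/t10.png

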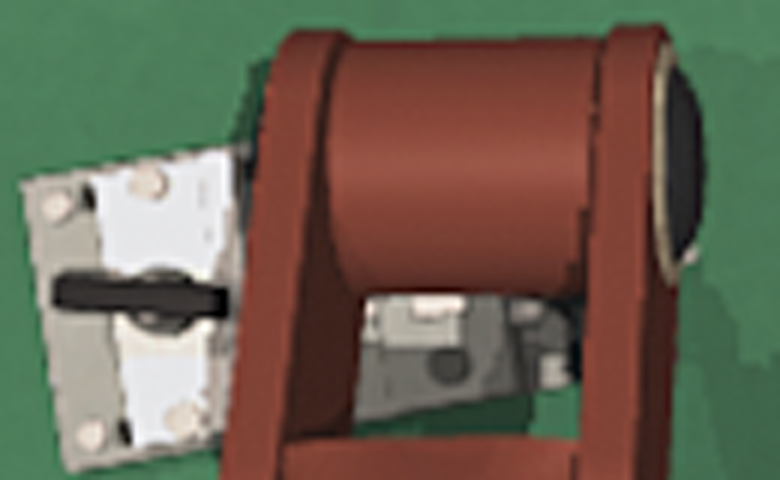

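```bash
python3 -m crank '[[[-1,0.1,0,0,0],[-1,0.1,0,0,0],[-1,0,0,0,0]]]'
python3 -m crank '[[[0,0,0,0,0],[0.3,0,0,0,0],[0.3,0,0,0,0],[0.3,0,0,0,0],[0.3,0,0,0,0]]]'
```

```text
time: 21.45
tool_pos: [0.5299, 0.0766, 0.0316]
tool_rot: [-0.538, 0.54, -0.456, 0.458]
contact_force: [0.8, -9.1, 1.7]
gripper_width: 0.154
time: 22.08
tool_pos: [0.5296, 0.0788, 0.0312]
tool_rot: [0.539, -0.539, 0.457, -0.457]
contact_force: [-0.1, -0.5, -0.1]
gripper_width: 0.649
```

```bash
python3 -m crank '[[[0.6,0,-2,0,0],[0.6,0,-4,0,0],[0.6,0,-5,0,0],[0.6,0,-4,0,0],[0.6,0,0,0,0]]]'
python3 -m crank '[[[0.6,5,0,0,0],[0.6,5,0,0,0],[0.6,0,0,0,0]]]'
python3 - <<'E'
from h import *
f=grab_frame("side"); crop(f,230,230,330,360,4.5,"s11.png")
f=grab_frame("top"); crop(f,105,180,245,260,5.5,"t11.png")
E
```

```text
time: 22.7
tool_pos: [0.5323, 0.0787, 0.1861]
tool_rot: [0.541, -0.537, 0.455, -0.46]
contact_force: [-1.3, 0.2, 0.2]
gripper_width: 0.795
time: 23.08
tool_pos: [0.5455, -0.0224, 0.1796]
tool_rot: [-0.538, 0.539, -0.459, 0.458]
contact_force: [-0.1, 0.2, 0.1]
gripper_width: 0.798
```

View pics/s11.png

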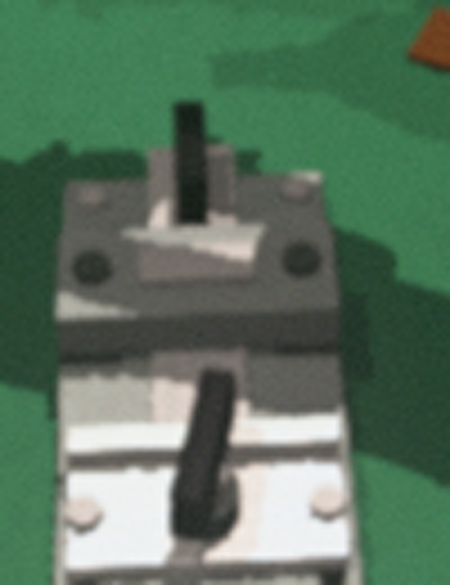

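View pics/t11.png

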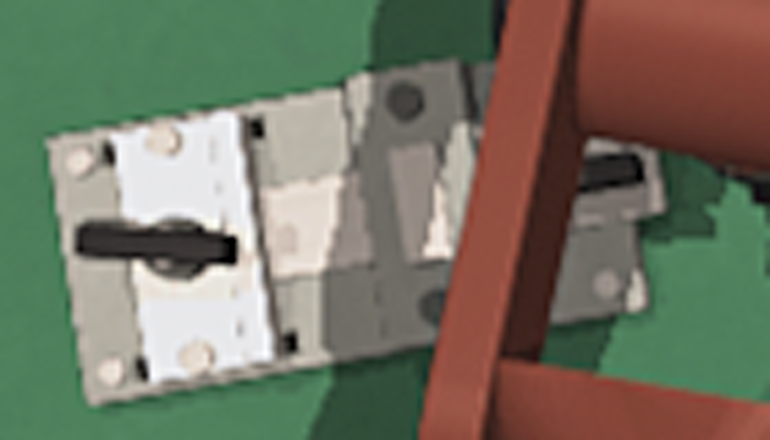

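```bash
cat > w.py <<'E'
from h import *
def wing(fn="top",box=None):
    f=grab_frame(fn); return f
E
python3 - <<'E'
from h import *
f=grab_frame("top");s=grab_frame("side")
def bar(f,x0,y0,x1,y1,thr):
    im=f["frame"][y0:y1,x0:x1].astype(int); k=(im.max(2)<thr).astype(np.uint8)
    n,l,st,c=cv2.connectedComponentsWithStats(k); i=1+np.argmax(st[1:,4]); ys,xs=np.nonzero(l==i)
    r=cv2.minAreaRect(np.c_[xs,ys].astype(np.float32)); return np.array(r[0])+[x0,y0],r,cv2.boxPoints(r)+[x0,y0]
a=np.radians(99.4); X=np.array([np.cos(a),np.sin(a)]);Y=np.array([-X[1],X[0]]); m=np.array([.522,.119])
g=lambda p,x0,y0,k: (np.float64(p)+.5)/k-.5+[x0,y0]
W=ray(f,g([[77,241],[237,248]],105,180,5.5),.0805)[:,:2]; d=W[0]-W[1]
c=W.mean(0)-m; print("wing ctr",W.mean(0),"len",np.linalg.norm(d),"mouth",c@X,c@Y,"heading",np.degrees(np.arctan2(d[1],d[0])))
c,r,b=bar(f,112,210,152,232,75); print("mask",c,r); P=ray(f,[c],.0805)[0]; print(P,[(P[:2]-m)@X,(P[:2]-m)@Y]); 
B=ray(f,b,.0805)[:,:2]; print(B.round(4).tolist())
F=ray(f,g([[238,113],[271,362]],105,180,5.5),.042); print("stop face",F.round(4).tolist(),(F.mean(0)[:2]-m)@X,(F.mean(0)[:2]-m)@Y, np.degrees(np.arctan2(*(F[0]-F[1])[[1,0]])))
tr=ray(s,g([[220,370],[190,530]],230,230,4.5),.0805); print("side wing ends",tr[:,:2].round(4).tolist())
plan([.500,.2522,.10],-3)
E
```

```text
wing ctr [0.50004307 0.25035814] len 0.06683565564083581 mouth 0.13318042057341573 0.00020789802947085494 heading 87.20299250505276
mask [133. 225.] ((21.0, 15.0), (8.0, 28.0), 90.0)
[0.49784637 0.25064729 0.0805    ] [np.float64(0.1338244670247747), np.float64(0.0023278799689746576)]
[[0.5072, 0.2829], [0.5069, 0.2187], [0.4885, 0.2184], [0.4888, 0.2826]]
stop face [[0.5586, 0.2276, 0.042], [0.4504, 0.2118, 0.042]] 0.10218786748947624 0.0008310811957983933 8.278581594761366
side wing ends [[0.4964, 0.2211], [0.4977, 0.2958]]
tool yaw(z) 9.46 tcp [ 0.5454 -0.0191  0.1803] down [-0.002  0.001 -1.   ] shift cm (current axes) [-2.75e+01  8.05e+00 -1.00e-02]
twist 12.46 raw 12.46 j6 -0.337
```

```bash
python3 -m crank '[[[0,-4.5,0,0,0],[0,-6,0,0,0],[0,-6,0,0,0],[0,-6,0,0,0],[0,-4.9,0,0,0],[0,0,0,0,6.2],[0,0,0,0,6.2],[0,0,0,0,0]]]'
python3 -m crank '[[[0,0,2,0,0],[0,0,3,0,0],[0,0,2,0,0],[0,0,0,0,0]]]'
python3 - <<'E'
from h import *
plan([.500,.2515,.056],-2.8)
f=grab_frame("side"); crop(f,210,200,350,390,3,"s12.png")
f=grab_frame("top"); crop(f,105,150,245,260,5,"t12.png")
E
```

```text
time: 24.28
tool_pos: [0.5003, 0.2514, 0.1809]
tool_rot: [0.488, -0.488, 0.512, -0.512]
contact_force: [0.4, -0.0, -0.0]
gripper_width: 0.5
time: 24.78
tool_pos: [0.4993, 0.2496, 0.1081]
tool_rot: [0.485, -0.489, 0.514, -0.512]
contact_force: [-0.2, 0.3, -0.4]
gripper_width: 0.501
tool yaw(z) -2.97 tcp [0.4993 0.2496 0.1081] down [-0.005 -0.002 -1.   ] shift cm (current axes) [-0.21  5.21  0.09]
twist -0.17 raw -0.17 j6 0.382
```

View pics/s12.png

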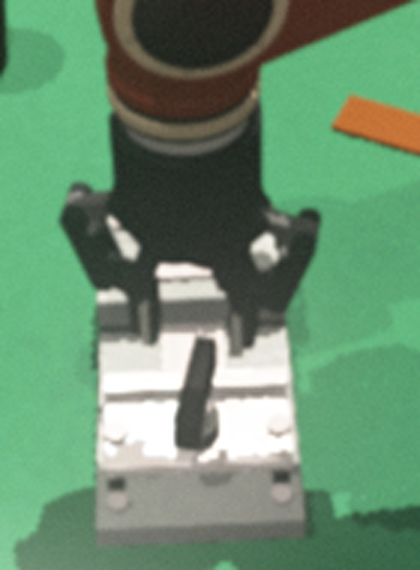

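View pics/t12.png

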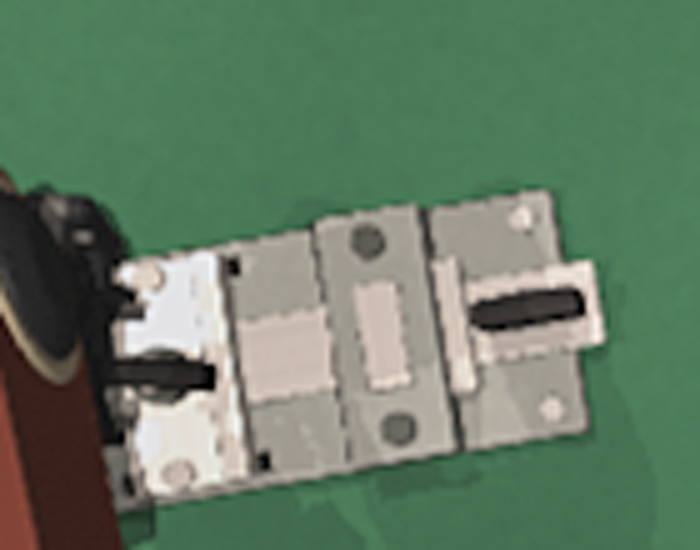

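Top view: the shoulder is tight against the bridge and the blade tip is against the stop. The jaws straddle the wing handle, so I'll lower onto it.

```bash
python3 -m crank '[[[0,0,2,0,0],[0,0,2,0,0],[0,0,1.2,0,0],[0,0,0,0,0],[-0.4,0,0,0,0],[-0.55,0,0,0,0],[-0.55,0,0,0,0],[-0.55,0,0,0,0]]]'
python3 - <<'E'
from h import *
plan([.500,.2515,.056],-2.8);print(state()["ft_torque"])
f=grab_frame("side"); crop(f,210,240,350,390,4,"s13.png")
f=grab_frame("top"); crop(f,105,150,245,260,5,"t13.png")
E
```

```text
time: 25.88
tool_pos: [0.5015, 0.2504, 0.0596]
tool_rot: [-0.487, 0.487, -0.513, 0.513]
contact_force: [0.9, -0.2, 0.1]
gripper_width: 0.226
tool yaw(z) -2.99 tcp [0.5015 0.2504 0.0596] down [ 0.001  0.    -1.   ] shift cm (current axes) [-0.11  0.36 -0.15]
twist -0.19 raw -0.19 j6 0.383
[-0.00289381 -0.01141609  0.01215912]
```

View pics/s13.png

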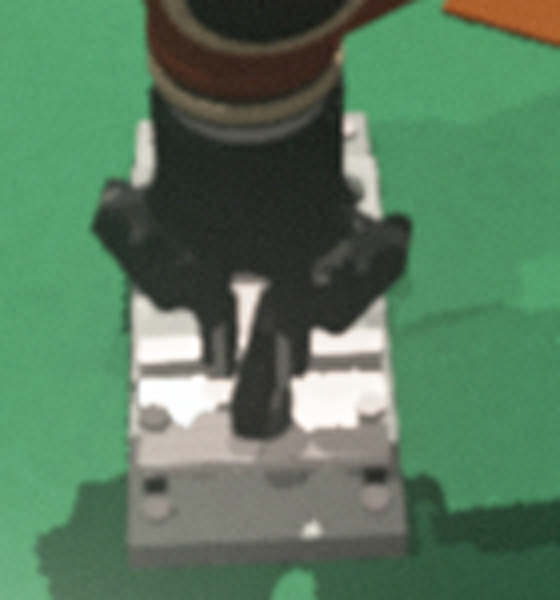

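```bash
python3 -m crank '[[[-0.55,-0.1,0.3,-0.15,0],[-0.55,0,0,0,0],[-0.55,0,0,0,0]]]'
python3 - <<'E'
from h import *
plan([.500,.2515,.056],-2.8);print(state()["ft_torque"])
E
```

```text
time: 26.35
tool_pos: [0.4996, 0.2514, 0.0561]
tool_rot: [0.487, -0.487, 0.513, -0.513]
contact_force: [0.6, 0.0, -0.3]
gripper_width: 0.222
tool yaw(z) -2.99 tcp [0.4996 0.2514 0.0561] down [-0. -0. -1.] shift cm (current axes) [-0.02  0.01  0.04]
twist -0.19 raw -0.19 j6 0.385
[-0.01722395 -0.0443756  -0.03878945]
```

```bash
python3 -m crank '[[[-0.55,0,0,0,6],[-0.55,0,0,0,6],[-0.55,0,0,0,6],[-0.55,0,0,0,6],[-0.55,0,0,0,0],[-0.55,0,0,0,0]]]'
python3 - <<'E'
from h import *
plan([.500,.2515,.056],-2.8);print(state()["ft_torque"])
f=grab_frame("side"); crop(f,210,240,350,390,4,"s14.png")
E
```

```text
time: 27.1
tool_pos: [0.4991, 0.2512, 0.056]
tool_rot: [0.369, -0.371, 0.603, -0.602]
contact_force: [-4.4, -1.0, 1.2]
gripper_width: 0.225
tool yaw(z) -26.9 tcp [0.4991 0.2512 0.056 ] down [-0.002 -0.    -1.   ] shift cm (current axes) [-0.07  0.    0.07]
twist -24.1 raw -24.1 j6 0.803
[-0.18188375  0.67932319  0.06498098]
```

View pics/s14.png

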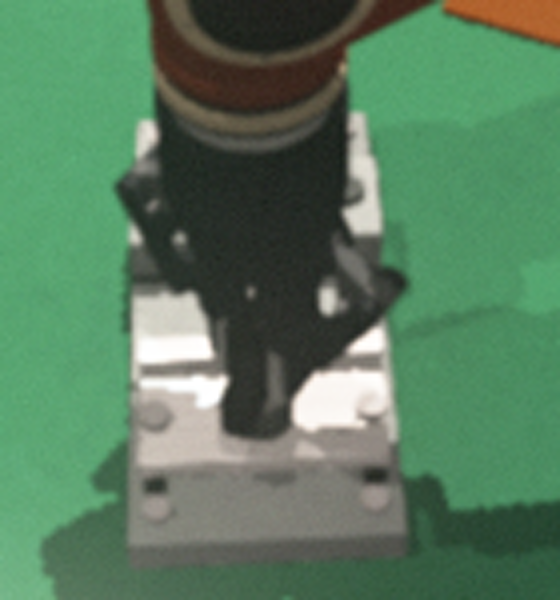

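```bash
python3 -m crank '[[[-0.55,0.1,0,-0.18,0],[-0.55,0,0,0,0]]]'
python3 -m crank '[[[-0.55,0,0,0,6],[-0.55,0,0,0,6],[-0.55,0,0,0,0],[-0.55,0,0,0,0]]]'
python3 - <<'E'
from h import *
plan([.498,.2515,.056],-2.8);print(state()["ft_torque"])
E
```

```text
time: 27.4
tool_pos: [0.4986, 0.2513, 0.0564]
tool_rot: [-0.37, 0.369, -0.602, 0.603]
contact_force: [2.8, -0.6, -2.0]
gripper_width: 0.223
time: 27.9
tool_pos: [0.4983, 0.2514, 0.0564]
tool_rot: [-0.305, 0.304, -0.638, 0.638]
contact_force: [3.4, 0.5, -2.2]
gripper_width: 0.227
tool yaw(z) -38.91 tcp [0.4983 0.2514 0.0564] down [ 0.001  0.    -1.   ] shift cm (current axes) [ 0.01  0.04 -0.03]
twist -36.11 raw -36.11 j6 1.013
[ 0.02640345 -0.54381765  0.01818936]
```

```bash
python3 -m crank '[[[-0.55,-0.06,0,0.08,0],[-0.55,0,0,0,6],[-0.55,0,0,0,6],[-0.55,0,0,0,0]]]'
python3 -m crank '[[[-0.55,0,0,0,5],[-0.55,0,0,0,5],[-0.55,0,0,0,0]]]'
python3 - <<'E'
from h import *
plan([.499,.2515,.056],-2.8);print(state()["ft_torque"])
f=grab_frame("side"); crop(f,210,240,350,390,4,"s15.png")
f=grab_frame("top"); crop(f,105,150,245,260,5,"t15.png")
E
```

```text
time: 28.4
tool_pos: [0.4983, 0.2514, 0.0563]
tool_rot: [0.236, -0.237, 0.667, -0.666]
contact_force: [-0.4, 0.3, 0.7]
gripper_width: 0.226
time: 28.78
tool_pos: [0.4981, 0.2516, 0.0563]
tool_rot: [0.178, -0.178, 0.685, -0.684]
contact_force: [-1.6, 1.9, 1.1]
gripper_width: 0.225
tool yaw(z) -60.84 tcp [0.4981 0.2516 0.0563] down [-0.001  0.001 -1.   ] shift cm (current axes) [-0.07  0.03  0.05]
twist -58.04 raw -58.04 j6 1.395
[ 0.22185091  0.32012909 -0.01010123]
```

View pics/s15.png

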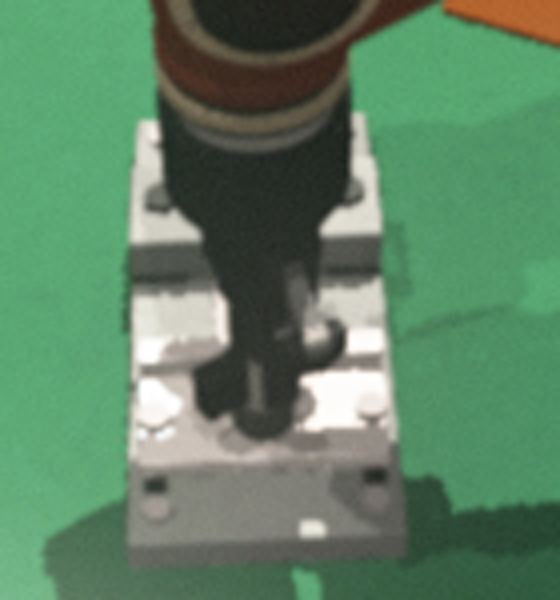

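View pics/t15.png

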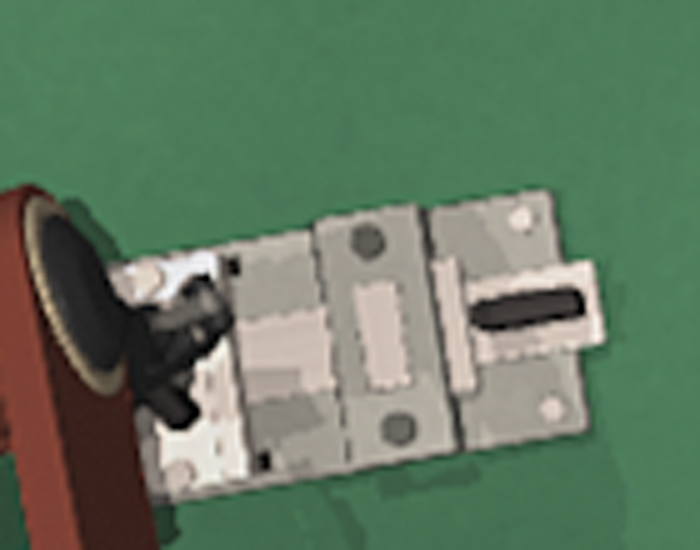

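```bash
python3 -m crank '[[[-0.55,0,0,-0.05,0],[-0.55,0,0,0,5],[-0.55,0,0,0,4],[-0.55,0,0,0,0]]]'
python3 -m crank '[[[-0.55,0,0,0,4],[-0.55,0,0,0,0]]]'
```

```text
time: 29.38
tool_pos: [0.4981, 0.2518, 0.0562]
tool_rot: [0.123, -0.124, 0.696, -0.696]
contact_force: [-3.0, 1.3, 2.3]
gripper_width: 0.226
time: 29.62
tool_pos: [0.4981, 0.2519, 0.0561]
tool_rot: [0.099, -0.099, 0.7, -0.7]
contact_force: [-4.6, 2.7, 2.7]
gripper_width: 0.223
```

```bash
python3 -m crank '[[[-0.55,0.09,0,-0.1,0],[-0.55,0,0,0,0]]]'
python3 -m crank '[[[-0.55,0,0,0,3],[-0.55,0,0,0,0],[-0.55,0,0,0,0]]]'
python3 - <<'E'
from h import *
plan([.499,.2515,.056],-2.8);print(state()["ft_torque"])
f=grab_frame("side"); crop(f,210,240,350,390,4,"s16.png")
f=grab_frame("top"); crop(f,105,150,245,260,5,"t16.png")
E
```

```text
time: 29.88
tool_pos: [0.4978, 0.252, 0.0562]
tool_rot: [-0.099, 0.098, -0.7, 0.701]
contact_force: [0.2, -0.3, -0.1]
gripper_width: 0.223
time: 30.25
tool_pos: [0.4977, 0.2521, 0.0563]
tool_rot: [-0.081, 0.08, -0.702, 0.703]
contact_force: [0.8, -0.4, -1.3]
gripper_width: 0.223
tool yaw(z) -76.94 tcp [0.4977 0.2521 0.0563] down [ 0.001 -0.    -1.   ] shift cm (current axes) [-0.11  0.03  0.09]
twist -74.14 raw -74.14 j6 1.679
[-0.10765222 -0.23224581  0.02845735]
```

View pics/t16.png

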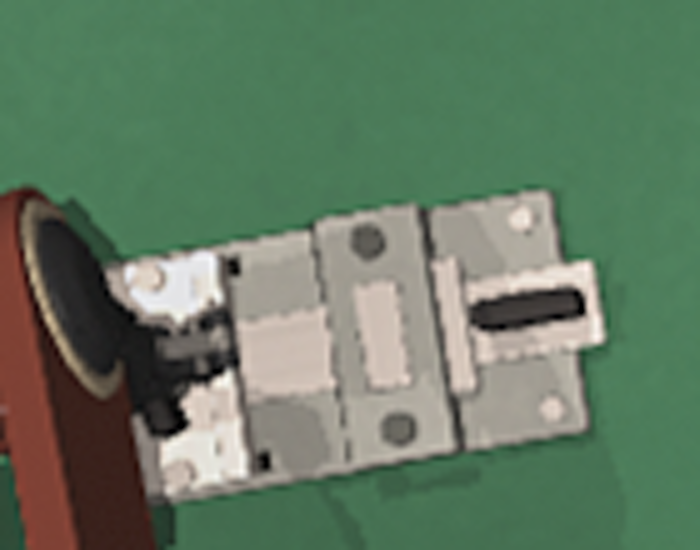

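```bash
python3 -m crank '[[[-0.55,0,0,0,-5],[-0.3,0,-1,0,0],[-0.3,0,-4,0,0],[-0.3,0,-5,0,0],[-0.3,6,0,0,0],[-0.3,6,0,0,0],[-0.3,0,0,0,0]]]'
python3 - <<'E'
from h import *
f=grab_frame("side"); crop(f,230,230,330,360,4.5,"s17.png")
f=grab_frame("top"); crop(f,105,180,205,260,8,"t17.png")
E
```

```text
time: 31.22
tool_pos: [0.379, 0.2142, 0.1549]
tool_rot: [-0.11, 0.111, -0.698, 0.698]
contact_force: [1.0, 0.9, -0.2]
gripper_width: 0.349
```

View pics/t17.png

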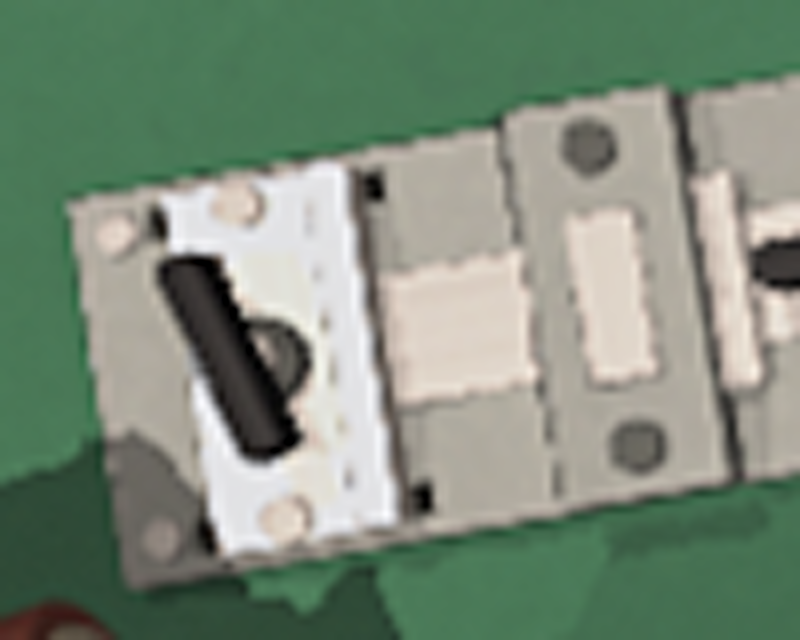

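View pics/s17.png

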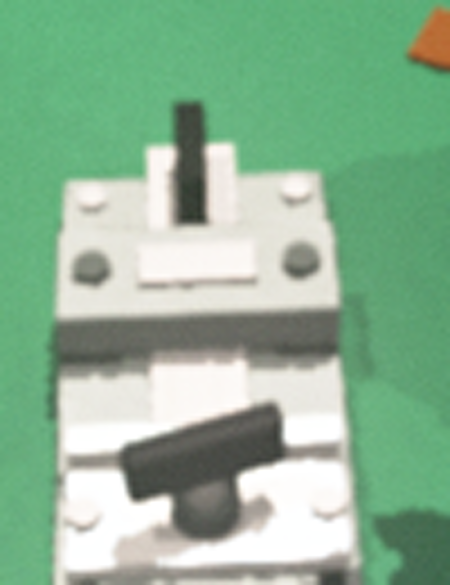

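```bash
python3 - <<'E'
from h import *
f=grab_frame("top")
g=lambda p,x0,y0,k: (np.float64(p)+.5)/k-.5+[x0,y0]
a=np.radians(99.4); X=np.array([np.cos(a),np.sin(a)]);Y=np.array([-X[1],X[0]]); m=np.array([.522,.119])
def head(I,lab,z=.0805):
    W=ray(f,I,z)[:,:2]; d=W[0]-W[1]; c=W.mean(0)-m
    print(lab,np.degrees(np.arctan2(d[1],d[0])).round(1),"len",np.linalg.norm(d).round(4),"mouth",(c@X*1e3).round(1),(c@Y*1e3).round(1))
head(g([[190,262],[270,450]],105,180,8),"wing now")
# PCA of dark mask, both pictures
def pca(im,x0,y0,x1,y1,lab):
    k=(im[y0:y1,x0:x1].max(2)<75).astype(np.uint8); n,l,st,c=cv2.connectedComponentsWithStats(k)
    i=1+np.argmax(st[1:,4]); P=np.argwhere(l==i)[:,::-1].astype(np.float32)
    v=cv2.fitLine(P,cv2.DIST_L2,0,.01,.01).ravel(); c=P.mean(0)+[x0,y0]
    head(np.array([c-v[:2]*10,c+v[:2]*10]),lab+f" n={len(P)}")
pca(cv2.imread("pics/top0.png"),125,208,168,235,"start")
pca(f["frame"],122,208,145,240,"now")
F=g([[353,165],[398,522]],105,180,8); head(F,"stop face",.042)
F=g([[676,95],[735,478]],105,180,8); head(F,"bridge",.0505)
h=g([[697,178],[733,390]],105,180,8); head(h,"shoulder top visible front edge",.034)
E
```

```text
wing now 23.7 len 0.0592 mouth 132.8 0.3
start n=178 84.8 len 0.046 mouth 99.8 1.0
now n=216 28.4 len 0.0464 mouth 131.7 0.3
stop face 7.9 len 0.1077 mouth 100.6 0.4
bridge 9.1 len 0.1154 mouth -0.2 0.8
shoulder top visible front edge 10.0 len 0.065 mouth -0.6 -0.7
```

```bash
python3 -m crank '[[[-0.3,-6,0,0,0],[-0.3,-6,0,0,0],[-0.3,0,0,0,0],[-0.3,0,0,0,0]]]'
python3 - <<'E'
from h import *
plan([.4977,.2521,.0563],-77)
E
```

```text
time: 31.88
tool_pos: [0.4981, 0.2526, 0.1558]
tool_rot: [-0.11, 0.111, -0.698, 0.698]
contact_force: [-1.2, -0.2, 0.1]
gripper_width: 0.35
tool yaw(z) -72.02 tcp [0.4981 0.2526 0.1558] down [-0.001 -0.    -1.   ] shift cm (current axes) [0.04 9.95 0.03]
twist 4.98 raw 4.98 j6 1.593
```

```bash
python3 -m crank '[[[-0.3,0,4,0,0],[-0.3,0,4,0,0],[-0.3,0.04,1.95,0,0],[-0.3,0,0,0,0],[-0.55,0,0,0,0],[-0.55,0,0,0,0],[-0.55,0,0,0,0]]]'
python3 -m crank '[[[-0.55,0,0,0,5],[-0.55,0,0,0,0]]]'
python3 -m crank '[[[-0.55,0,0,0,3],[-0.55,0,0,0,0],[-0.55,0,0,0,0]]]'
python3 - <<'E'
from h import *
plan([.4977,.2521,.0563],-77);print(state()["ft_torque"])
E
```

```text
time: 32.75
tool_pos: [0.4977, 0.2526, 0.058]
tool_rot: [0.111, -0.11, 0.699, -0.698]
contact_force: [-0.2, 1.0, -1.2]
gripper_width: 0.227
time: 33.0
tool_pos: [0.4978, 0.2522, 0.0575]
tool_rot: [-0.081, 0.08, -0.702, 0.703]
contact_force: [2.0, -1.7, 0.7]
gripper_width: 0.224
time: 33.38
tool_pos: [0.4975, 0.2522, 0.0572]
tool_rot: [-0.063, 0.062, -0.704, 0.704]
contact_force: [2.0, -1.8, 2.1]
gripper_width: 0.226
tool yaw(z) -79.92 tcp [0.4975 0.2522 0.0572] down [ 0.001 -0.    -1.   ] shift cm (current axes) [-0.02  0.09  0.01]
twist -2.92 raw -2.92 j6 1.731
[-0.29140025 -0.37062028  0.06724404]
```

```bash
python3 -m crank '[[[-0.55,-0.06,0,0.05,0],[-0.55,0,0,0,2],[-0.55,0,0,0,0]]]'
python3 -c "
from h import *
print(state()['ft_torque'])"
python3 -m crank '[[[-0.55,0,0,0,2],[-0.55,0,0,0,0],[-0.55,0,0,0,0]]]'
python3 - <<'E'
from h import *
plan([.4977,.2521,.0563],-77);print(state()["ft_torque"])
E
```

```text
time: 33.75
tool_pos: [0.4974, 0.2521, 0.0567]
tool_rot: [0.049, -0.049, 0.706, -0.705]
contact_force: [-0.6, -0.3, 1.6]
gripper_width: 0.225
[-0.03642525 -0.04243533  0.01139299]
time: 34.12
tool_pos: [0.4974, 0.2521, 0.0567]
tool_rot: [0.037, -0.037, 0.706, -0.706]
contact_force: [-1.5, 1.4, 2.0]
gripper_width: 0.226
tool yaw(z) -83.99 tcp [0.4974 0.2521 0.0567] down [-0.  0. -1.] shift cm (current axes) [-0.02  0.04  0.  ]
twist -6.99 raw -6.99 j6 1.801
[0.20068176 0.11303141 0.08228557]
```

```bash
python3 -m crank '[[[-0.55,0,0,0,2],[-0.55,0,0,0,0],[-0.55,0,0,0,0]]]'
python3 - <<'E'
from h import *
plan([.4977,.2521,.0563],-77);print(state()["ft_torque"])
E
python3 -m crank '[[[-0.55,0,0,0,-6],[-0.55,0,0,0,-5],[-0.3,0,-1,0,0],[-0.3,0,-4,0,0],[-0.3,0,-5,0,0],[-0.3,6,0,0,0],[-0.3,6,0,0,0],[-0.3,0,0,0,0]]]'
python3 - <<'E'
from h import *
f=grab_frame("side"); crop(f,230,230,330,360,4.5,"s18.png")
f=grab_frame("top"); crop(f,105,180,205,260,8,"t18.png")
E
```

```text
time: 34.5
tool_pos: [0.4975, 0.2521, 0.0568]
tool_rot: [0.025, -0.025, 0.707, -0.707]
contact_force: [-1.1, 2.4, 3.5]
gripper_width: 0.224
tool yaw(z) -85.96 tcp [0.4975 0.2521 0.0568] down [-0.  0. -1.] shift cm (current axes) [-0.02  0.05  0.  ]
twist -8.96 raw -8.96 j6 1.836
[0.37792728 0.1589503  0.47749781]
time: 35.5
tool_pos: [0.3775, 0.2195, 0.155]
tool_rot: [-0.091, 0.093, -0.701, 0.701]
contact_force: [0.5, 0.3, -0.3]
gripper_width: 0.346
```

View pics/t18.png

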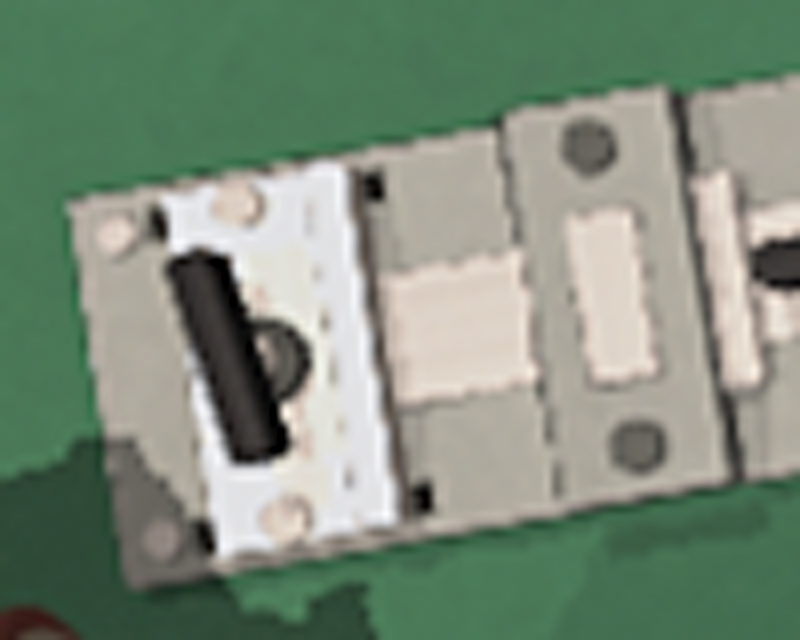

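View pics/s18.png

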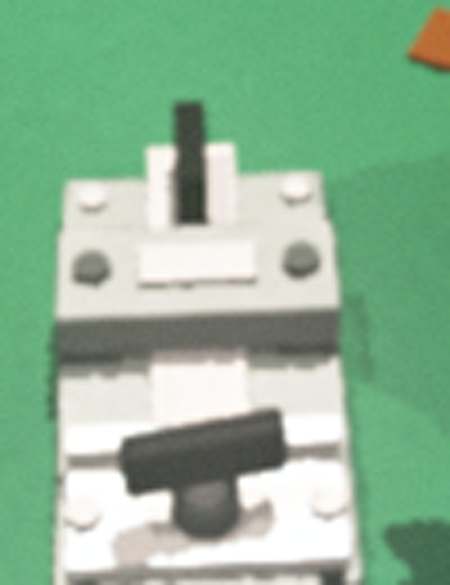

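```bash
python3 - <<'E'
from h import *
f=grab_frame("top")
a=cv2.imread("pics/t12.png").astype(int)
crop(f,105,150,245,260,5,"t19.png"); b=cv2.imread("pics/t19.png").astype(int)
# gauge tab mask centroid before/after wing turn, and stop front edge row profile
for im in(a,b):
    k=(im[270:350,460:600].max(2)<90); print("tab px",np.argwhere(k).mean(0)[::-1]/5)
    print("stop edge", np.argmin(np.diff(im[300:345,200:260].mean((0,2)))))
job_done(); print(state()["time"])
E
```

```text
tab px [13.45456602  7.86621431]
stop edge 26
tab px [13.49387637  7.8638937 ]
stop edge 26
the job is handed in; nothing more can be done
the job is handed in; nothing more can be done
```

The long gauge is home against the bridge, the stop is set by its tip, and the wing handle is locked. I handed the job in at about 36 s, with the gripper clear of everything.

- **Gauge:** I slid the blade flat into the gap, and it went into the channel without needing a sideways search. The tip pushed the stop back at about 5 N. When the shoulder met the bridge the force climbed to about 17 N with no further movement, and I released the gauge there.
- **Stop:** The camera put its face at 100.6 mm behind the bridge front, against a target of 100 mm. After the wing was turned, the stop's front edge had not moved in the top view, and the gauge tab had moved by less than 0.1 pixel.
- **Wing:** I turned it clockwise with the jaws loosely around it, until the torque rose to about 0.48 N m at its end of travel (about 1.4 rad). It started at 0.25 rad or less, so it turned at least 65 degrees.

**A check that disagreed:** after the first turn, my angle estimates ran from about 56 to 63 degrees depending on the method. I went back and turned the wing on to its end of travel so the result would not rest on those readings.

I never touched the short gauge, cup or brush.

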